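Pack the bound pile of test plates into its hinged transport case

TASK

Open the hinged case wide, lower the bound pile of black test plates into the foam cradle inside - set it down, do not let it drop - so that it lies flat on the bottom, and then shut the lid fully again. Do not knock over or push around the other things on the bench.

Things in the scene. Friction and masses are not known exactly. Their poses are not given: they have to be found in the camera images.
- case: Grey plastic clamshell case, fixed to the bench, 130 mm (x, depth) by 182 mm (y, length). Origin: centre of its underside; z up; +x points to its hinge side (away from the robot), y along its length. Lower half: walls 5 mm thick, rim 28 mm above the bench, inner floor 6 mm above the bench. The lid hinges on top of it.
- case_floor (a point): Centre of the case's inner floor (z = 6 mm; axes as the case). On it stands a rigid, fixed foam cradle 20 mm high with a straight-walled pocket down to this floor, 104 mm long in y by 49 mm in x, end walls 20 mm thick, centred in x. The pocket's centre lies anywhere from y = -14 to +14 mm: this is not reported, so look or feel for an end wall.
- lid (a joint): Angle of the case's lid in rad: 0 fully shut, 1.75 its stop, standing a little past upright. It may start slightly ajar. Stiff friction hinge (0.35 N m) on the case's far side: the lid stays wherever it is left, and must be pushed all the way both ways.
- lid_hinge (a point): On the hinge line at x = 65, y = 0, z = 28 mm of the case; axes turn with the lid (the case's when shut; it turns about +y, front edge going up and away from the robot). In this frame the lid is a shell from x = -130 to 0, y = -91 to 91, rim at z = 0, inside top at z = 32, outer top at z = 37 mm; walls 5 mm.
- lid_tab (a point): Centre of the upright lift tab that stands on the lid's top near the front edge: 10 mm thick (x), 60 mm wide (y), 30 mm high (z); at x = -115, y = 0, z = 52 mm of the lid_hinge frame, with the same axes.
- pile_mid (a point): Centre of the pile: five black composite plates with thin cork sheets between, bolted into one rigid block 44 mm (x) by 100 mm (y) by 48 mm high (z), about 0.45 kg, standing on the bench. When seated in the pocket its centre is 30 mm above the case's underside and its top half stands clear of the foam; either end may point either way.
- amber_bottle: Bystander: small amber bottle, 44 mm wide, 85 mm high, upright; origin at its underside.
- tape_roll: Bystander: roll of tape lying flat, 90 mm wide, 24 mm high; origin at its underside.
- screwdriver: Bystander: screwdriver lying on the bench; origin at its underside, along x.
- jar: Bystander: white jar, 60 mm wide, 70 mm high; origin at its underside.
- wrench: Bystander: wrench lying flat; origin at its underside, along x.
- beaker: Bystander: glass beaker, 64 mm wide, 80 mm high; origin at its underside.
Mind the look-alikes: they are no part of the job. What is shaped like the part that bears pile_mid but blue is not meant.

How it is judged:
On the way, in this order (a step that is already met when the one before it is completed fails the run):
1. the lid is opened wide (past 1.3 rad) (value of joint lid above 1.3 rad), for 0.2 s.
2. with the lid open, the pile lies flat on the bottom of the pocket while the gripper is still touching it (set down, not dropped) (z of pile_mid in the frame of case below 0.034 m and angle between pile_mid's own z axis and vertical below 0.06 rad and x of pile_mid in the frame of case between -0.012 and 0.012 m and y of pile_mid in the frame of case between -0.026 and 0.026 m and value of joint lid above 1 rad and contact force between the fingers and pile above 0.3 N), for 0.1 s.
At the end, for the whole second after the job is handed in: The pile lies flat (within 0.06 rad) in the pocket, its centre less than 34 mm above the case's underside, within 12 mm of the case's middle in depth and 26 mm in length, at rest; and the lid is shut to within 0.03 rad (z of pile_mid in the frame of case below 0.034 m and angle between pile_mid's own z axis and vertical below 0.06 rad and x of pile_mid in the frame of case between -0.012 and 0.012 m and y of pile_mid in the frame of case between -0.026 and 0.026 m and value of joint lid below 0.03 rad and linear speed of pile below 0.02 m/s and velocity of joint lid below 0.05 rad/s); the robot touches nothing.
It fails at once if a bystander is moved by more than 30 mm (distance of any of amber_bottle, tape_roll, screwdriver, jar, wrench, beaker from where it was at the start of the episode above 0.03 m).
It fails at once if the bottle, jar or beaker is toppled (angle between any of amber_bottle, jar, beaker's own z axis and vertical above 0.5 rad).
It also fails if it takes over 72 s, if anything falls off the work surface, if the arm or the gripper's body presses on something with over 40 N, if the wrist force passes 120 N, or if a joint passes its speed limit or range.

ROBOT

A 6-joint arm with a two-finger parallel gripper is mounted at the origin on the work surface. World frame = base frame: x ahead of the robot, y to its left, z up, the work surface at z = 0. Lengths are in m, angles in rad, forces in N, time in s.
With the tool pointing down it reaches from about 0.3 to 0.775 m from the base axis. Payload 14.6 kg.
Tool frame: the origin (TCP) lies at the very end of the fingers, on their centre line; the grasp point (between the pads) lies 19 mm behind it; z points along the fingers, y is the direction in which the jaws open and shut (so a half turn about z gives the same grasp; the last joint's range is limited). The gripper opens to 94 mm and grips with 3 to 60 N. Pads are 16 mm wide; open, the fingers measure 119 mm over their backs; the gripper's body (75 mm by 177 mm) begins 78 mm behind the grasp point.
Start: joints at [-1.188, 0.3, 1.521, -0, 1.321, -0.067], TCP at [0.239, -0.495, 0.205] pointing down, gripper open.
Joint ranges: [-3.03, 3.03], [-0.79, 2.21], [0.23, 2.52], [-1.04, 4.18], [0, 3.07], [-2.55, 2.55]. Speed limits (rad/s): [2.22, 2.22, 2.57, 3.14, 3.14, 3.14].

INTERFACE

Orientations are given as [roll, pitch, yaw] about the fixed x, y, z axes, in that order (R = Rz(yaw) Ry(pitch) Rx(roll)).
In Python, from station import ctrl, eyes gives the robot as it stands.
- The arm moves only by the tool jog_arm, never from a script. Its argument "moves" is a list of rows, each a list of 3 entries, a list of its own where there are three numbers: the shift along the world's x, y, z in mm, then the turn, a rotation vector about the world's x, y, z in units of 5 degrees (1.0 is 5 degrees), then the finger opening in mm, from 0 to 94. In form: [[[tx, ty, tz], [wx, wy, wz], jaw], ...]. A call has 1 to 5 rows; each row is the pose to reach, as a shift and turn from the pose commanded when the call began; what a row does not reach only later rows make up. A row lasts 1/12 s, in which the tool goes at most 41.7 mm and 7.16 degrees, less where a joint would pass 70% of its speed; a pose out of reach is approached as far as the arm can. A call with a gripper value outside its range is refused whole. The fingers move at their own pace and stop on an object; "squeeze" is the grip in N (left out, the last holds). Time passes only in rows, so rows that repeat a pose let the fingers close. It gives the time, the measured TCP pose, the force and the opening at its end, in the units of the state.
- ctrl.get_obs(): the state, without advancing time (a new reading comes with each control period).
- eyes.camera(name): name is "scene" or "side" or "wrist"; returns a dict with "frame" (384x512x3 uint8, red, green, blue), "vertical_fov" (degrees; the focal length in pixels is half the picture's height over the tangent of half this angle, whatever the lens; pixels are square), "cx", "cy" (the principal point, pixels), "eye" and "attitude" of the camera in the world; the wrist camera has in their place "hand_eye" (4x4, takes a point from camera to tool coordinates, whose origin is the TCP and whose axes are the flange's). Camera axes: x right, y down, z forward; pixel columns grow to the right and rows downward; lengths in m; the calibration is good to about 2 mm. The wrist camera is an equidistant fisheye: a pixel r from the principal point sees the ray r / f radians off the axis. A picture is of the moment at which its call begins: read the wrist's pose just before it. There is no depth.
- ctrl.hand_in(): hands the job in, once; it reports no verdict.
The state is a dict: "time_s": time; "qpos": joint angles; "joint_vel": joint speeds; "tau": joint torques, N m; "ee_pos": TCP position; "eef_rot": TCP orientation; "force": force on the tool from outside, world axes, zero at the start; "moment": the same for the moment, N m; "grip_width": finger opening in m.
Only numpy, scipy, OpenCV 4.12 (cv2) and the standard library are available. Lean on these libraries where they do the work, as an engineer would, in place of code of your own. Each camera call takes 0.05 s, during which the arm holds its last target.

## Working session

There is one attempt and no reset: what is moved stays moved. The work goes in short steps, Python scripts to look and compute and a tool call to move; the robot and the scene stay as the last step left them, time stands still between calls to the robot, and variables do not carry over. Pictures are saved under pics/ and viewed, and the job is handed in when it is done.

Besides the shell and the picture viewer there is one more tool, called after "Call:" by a JSON object that holds its "api" and its "payload". jog_arm: Moves the arm, as the interface text tells. Its arguments: {"type":"object","properties":{"moves":{"type":"array","items":{"type":"array"}},"squeeze":{"type":"number"}},"required":["moves"]}

```bash
ls; mkdir -p pics; python3 - <<'E'
from station import ctrl, eyes
import cv2
print(ctrl.get_obs())
for n in ["scene","side","wrist"]:
    c=eyes.camera(n); cv2.imwrite(f"pics/{n}0.png",c["frame"][:,:,::-1]); print(n,{k:v for k,v in c.items() if k!="frame"})
E
```

```text
pics
{'time_s': 0.0, 'qpos': array([-1.18757847e+00,  3.00488911e-01,  1.52159225e+00,  7.32591298e-06,
        1.32072919e+00, -6.65838113e-02]), 'joint_vel': array([ 0.00034994, -0.00012943, -0.00128078, -0.00043762,  0.00039953,
       -0.00131798]), 'tau': array([ 3.03469724e-04, -5.31807554e+01, -3.52737808e+01,  7.08454801e-02,
        2.44062074e-02, -9.88723309e-05]), 'ee_pos': array([ 0.23903653, -0.49503344,  0.20487185]), 'eef_rot': array([-3.14037813e+00, -8.80986616e-05,  4.49799800e-01]), 'force': array([-0.22505379,  0.30913694, -0.11979994]), 'moment': array([-0.00339783, -0.03987824, -0.00239157]), 'grip_width': 0.09390275575100104}
scene {'vertical_fov': 46.13458791627358, 'cx': 253.68289625647125, 'cy': 191.16169444850885, 'eye': array([ 1.54582099, -0.03547338,  0.95980405]), 'attitude': array([-2.28114694,  0.01884545,  1.50214072])}
side {'vertical_fov': 54.622273461015695, 'cx': 257.36112166419457, 'cy': 185.3716403040109, 'eye': array([0.27343197, 0.81448974, 0.64822216]), 'attitude': array([-2.15607901, -0.00440778, -2.80718874])}
wrist {'vertical_fov': 65.70646984690485, 'cx': 259.65781538186843, 'cy': 187.95075987486013, 'hand_eye': array([[-1.29852024e-03, -9.66348361e-01, -2.57233665e-01,
         7.41718169e-02],
       [ 9.99998457e-01, -9.50519623e-04, -1.47719841e-03,
        -8.10630470e-04],
       [ 1.18298262e-03, -2.57235186e-01,  9.66348105e-01,
        -1.80093864e-01],
       [ 0.00000000e+00,  0.00000000e+00,  0.00000000e+00,
         1.00000000e+00]])}
```

View pics/scene0.png

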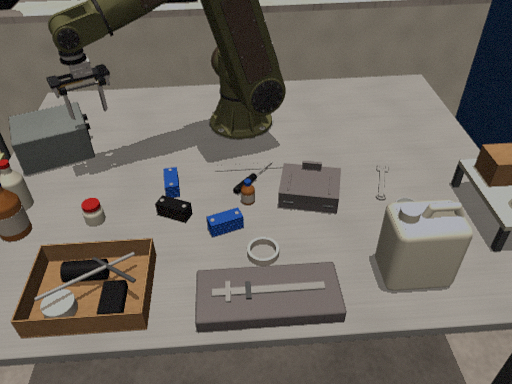

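View pics/side0.png

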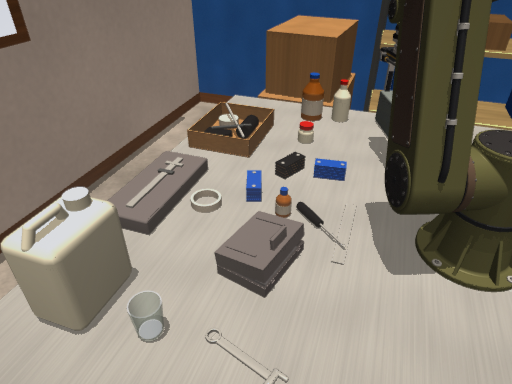

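View pics/wrist0.png

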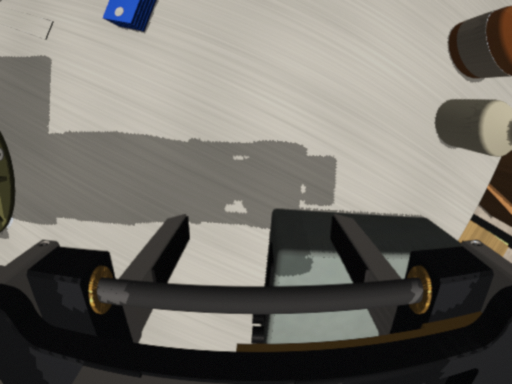

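The black block at scene (174,208) and side (290,165) is the candidate. The blue ones at scene (172,182) and (225,222) are the look-alikes, and the black item at (112,298) lies in the tray. I'll enlarge the crops to confirm.

```bash
cat > h.py <<'E'
import numpy as np, cv2
from scipy.spatial.transform import Rotation as R
def K(c):
    return c["frame"].shape[0]/2/np.tan(np.radians(c["vertical_fov"])/2)
def ray(c,uv):
    f=K(c); d=np.array([(uv[0]-c["cx"])/f,(uv[1]-c["cy"])/f,1.])
    return c["eye"], R.from_euler("xyz",c["attitude"]).as_matrix()@d
def onz(c,uv,z):
    o,d=ray(c,uv); return o+d*(z-o[2])/d[2]
def tri(c1,u1,c2,u2):
    o1,d1=ray(c1,u1);o2,d2=ray(c2,u2)
    s=np.linalg.lstsq(np.c_[d1,-d2],o2-o1,rcond=None)[0]
    a=o1+s[0]*d1;b=o2+s[1]*d2
    return (a+b)/2,np.linalg.norm(a-b)
def proj(c,p):
    M=R.from_euler("xyz",c["attitude"]).as_matrix(); q=M.T@(np.array(p)-c["eye"]); f=K(c)
    return np.array([c["cx"]+f*q[0]/q[2],c["cy"]+f*q[1]/q[2]])
def crop(c,x0,y0,x1,y1,s,fn):
    im=cv2.resize(c["frame"][y0:y1,x0:x1,::-1],None,fx=s,fy=s,interpolation=cv2.INTER_CUBIC); cv2.imwrite(fn,im)
E
python3 - <<'E'
from station import ctrl, eyes
from h import *
a=eyes.camera("scene");b=eyes.camera("side")
import pickle; pickle.dump((a,b),open("cams0.pkl","wb"))
crop(a,140,155,240,245,7,"pics/a1.png");crop(a,260,150,350,220,8,"pics/a2.png");crop(b,230,140,350,210,6,"pics/b1.png");crop(b,205,205,315,295,7,"pics/b2.png")
E
```

```text
(no output)
```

View pics/a1.png

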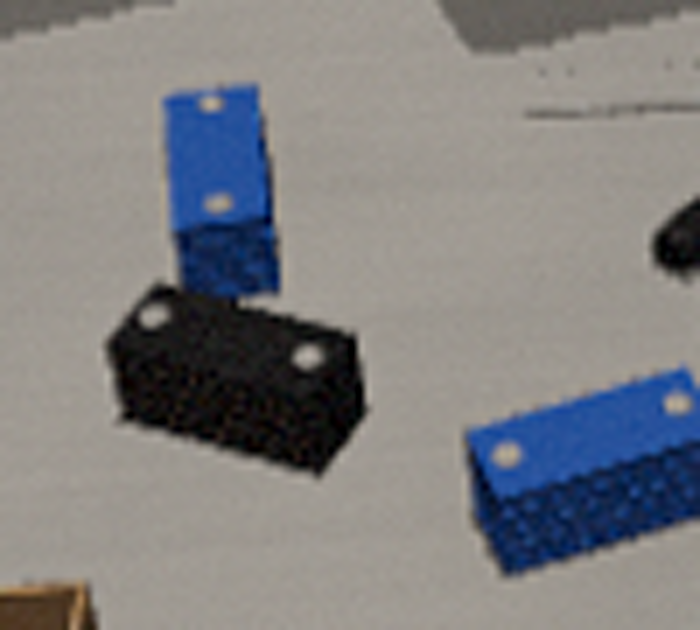

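View pics/a2.png

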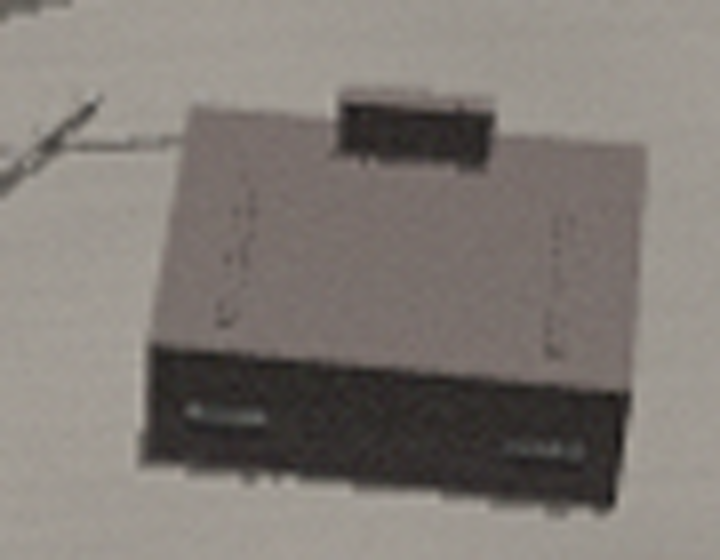

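View pics/b1.png

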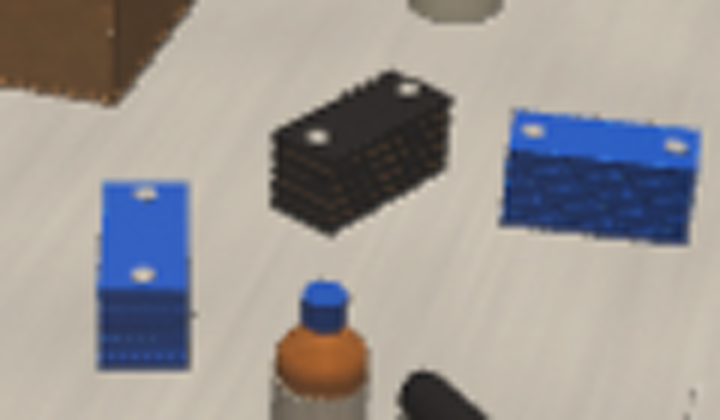

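View pics/b2.png

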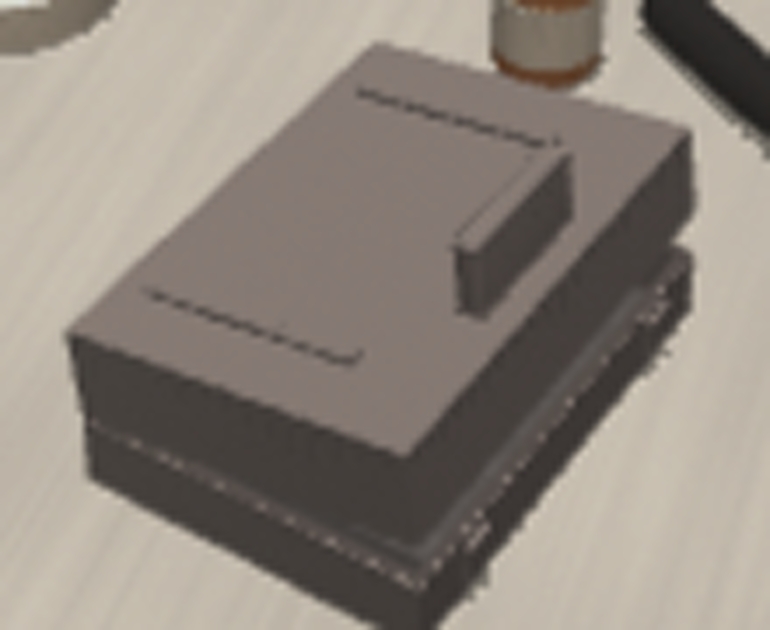

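The crops confirm it: the black stack at scene (174,208) is made of five black layers with cork-coloured lines and two bolts, so it is the pile. The lid is slightly ajar and the tab is on the robot's side. Next I triangulate.

```bash
python3 - <<'E'
from h import *
import pickle
a,b=pickle.load(open("cams0.pkl","rb"))
np.set_printoptions(precision=4,suppress=True)
A2=lambda u,v:(260+(u+.5)/8-.5,150+(v+.5)/8-.5)
B2=lambda u,v:(205+(u+.5)/7-.5,205+(v+.5)/7-.5)
A1=lambda u,v:(140+(u+.5)/7-.5,155+(v+.5)/7-.5)
B1=lambda u,v:(230+(u+.5)/6-.5,140+(v+.5)/6-.5)
L={"hinge-":((150,345),(378,42)),"hinge+":((628,390),(68,332)),"front-":((190,105),(690,132)),"front+":((645,145),(408,455)),"tab top +":((495,100),(460,243)),"tab top -":((340,88),(568,153))}
for k,(u,v) in L.items(): print(k,*tri(a,A2(*u),b,B2(*v)))
print("scene bottom hinge-",onz(a,A2(140,465),0),"hinge+",onz(a,A2(612,512),0))
print("side bottom front+",onz(b,B2(432,640),0),"hinge+",onz(b,B2(90,478),0))
print("rim in side front+",onz(b,B2(415,590),.028),"front-",onz(b,B2(690,255),.028),"hinge+",onz(b,B2(88,428),.028))
P={"bolt-":((155,315),(408,88)),"bolt+":((308,356),(318,136)),"cornerA -x-y":((157,283),(450,98)),"corner +x,-y":((110,345),(392,70)),"corner -x+y":((355,333),(330,163)),}
for k,(u,v) in P.items(): print(k,*tri(a,A1(*u),b,B1(*v)))
print("base", onz(a,A1(122,420),0),onz(a,A1(320,475),0),onz(a,A1(365,410),0))
for n,(u) in {"blue1":[(215,155)],"blue2":[(600,430)]}.items(): print(n,onz(a,A1(*u[0]),.048))
print("bottle",tri(a,(248,183),b,(284,190)),"jar",tri(a,(92,203),b,(306,126)),"tape",onz(a,(263,248),.02),onz(b,(206,200),.02))
print("driver",onz(a,(238,188),.01),onz(a,(271,164),.01)," beaker side base",onz(b,(150,330),0))
E
```

```text
hinge- [0.5188 0.0926 0.0644] 0.0015203123676200384
hinge+ [0.5621 0.2675 0.0644] 0.0017280683241148078
front- [0.3943 0.1232 0.0808] 0.0014260398566258215
front+ [0.4379 0.2984 0.082 ] 0.0005808442975239014
tab top + [0.442  0.2359 0.1112] 0.0015636967894287067
tab top - [0.4234 0.1784 0.107 ] 0.0017940923026566295
scene bottom hinge- [0.5168 0.0905 0.    ] hinge+ [0.5593 0.2679 0.    ]
side bottom front+ [0.4303 0.2952 0.    ] hinge+ [0.5584 0.2689 0.    ]
rim in side front+ [0.4342 0.3013 0.028 ] front- [0.3901 0.1263 0.028 ] hinge+ [0.5556 0.2728 0.028 ]
bolt- [ 0.5026 -0.262   0.0496] 0.00012098201835584205
bolt+ [ 0.5351 -0.194   0.0496] 2.1744413842430357e-05
cornerA -x-y [ 0.4787 -0.2634  0.0472] 0.00032599845323254793
corner +x,-y [ 0.5171 -0.281   0.0479] 0.0021359577296920836
corner -x+y [ 0.5218 -0.1739  0.0478] 0.002603188668218557
base [ 0.515 -0.283  0.   ] [ 0.5575 -0.1937  0.    ] [ 0.5181 -0.1756 -0.    ]
blue1 [ 0.3908 -0.2442  0.048 ]
blue2 [ 0.5904 -0.0701  0.048 ]
bottle (array([0.4784, 0.0021, 0.078 ]), np.float64(0.005396327856613689)) jar (array([ 0.5199, -0.4636,  0.065 ]), np.float64(0.004392959844471166)) tape [0.6991 0.031  0.02  ] [0.6965 0.0399 0.02  ]
driver [ 0.4224 -0.0274  0.01  ] [0.304  0.0922 0.01  ]  beaker side base [0.622 0.452 0.   ]
```

Call:
{"api": "jog_arm", "payload": {"moves": [[[150,130,10],[0,0,5],50],[[150,130,10],[0,0,5],50],[[150,130,10],[0,0,5],50],[[150,130,10],[0,0,5],50],[[150,130,10],[0,0,5],50]]}}

```text
time_s: 0.67
ee_pos: [0.3908, -0.3632, 0.2156]
eef_rot: [3.141, -0.0, 0.891]
force: [0.3, -0.4, 0.0]
grip_width: 0.0642
```

Call:
{"api": "jog_arm", "payload": {"moves": [[[20,190,0],[0,0,5],50],[[20,190,0],[0,0,5],50],[[20,190,0],[0,0,5],50],[[20,190,0],[0,0,5],50],[[20,190,0],[0,0,5],50]]}}

```text
time_s: 1.08
ee_pos: [0.409, -0.1721, 0.2155]
eef_rot: [3.141, -0.0, 1.328]
force: [0.4, -0.0, -1.1]
grip_width: 0.0502
```

Call:
{"api": "jog_arm", "payload": {"moves": [[[20,200,0],[0,0,0],50],[[20,200,0],[0,0,0],50],[[20,200,0],[0,0,0],50],[[20,200,0],[0,0,0],50],[[20,200,0],[0,0,0],50]]}}

```text
time_s: 1.5
ee_pos: [0.4288, 0.0272, 0.2157]
eef_rot: [3.141, -0.0, 1.323]
force: [1.2, -0.6, 0.3]
grip_width: 0.0501
```

Call:
{"api": "jog_arm", "payload": {"moves": [[[2,179,-70],[0.35,1.41,0],50],[[2,179,-70],[0.35,1.41,0],50],[[2,179,-70],[0.35,1.41,0],50],[[2,179,-70],[0.35,1.41,0],50],[[2,179,-70],[0.35,1.41,0],50]]}}

```text
time_s: 1.92
ee_pos: [0.4302, 0.2066, 0.1438]
eef_rot: [-3.013, 0.001, 1.324]
force: [0.4, 0.2, -0.2]
grip_width: 0.05
```

```bash
python3 - <<'E'
from station import ctrl, eyes
from h import *
a=eyes.camera("scene");b=eyes.camera("side");w=eyes.camera("wrist")
crop(a,240,100,380,230,5,"pics/a3.png");crop(b,180,130,330,300,4,"pics/b3.png");cv2.imwrite("pics/w3.png",w["frame"][:,:,::-1])
print(ctrl.get_obs()["ee_pos"])
E
```

```text
[0.4304674  0.2047663  0.14461243]
```

View pics/a3.png

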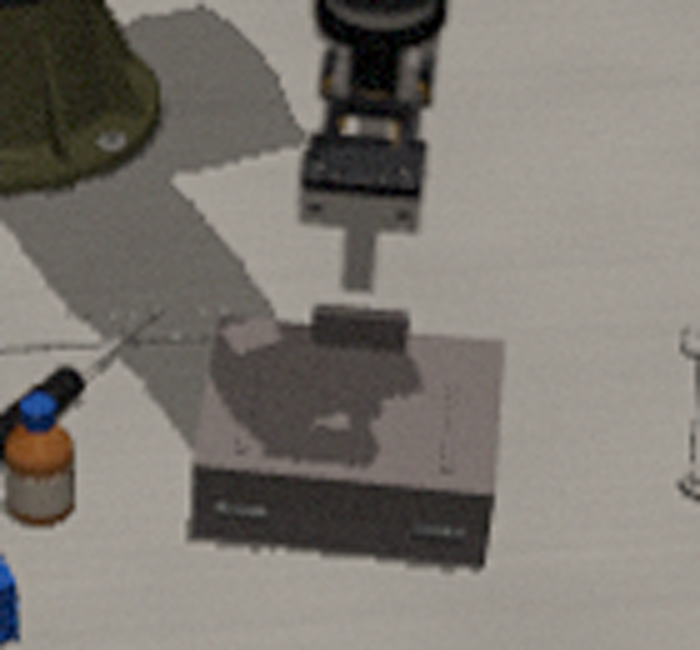

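View pics/b3.png

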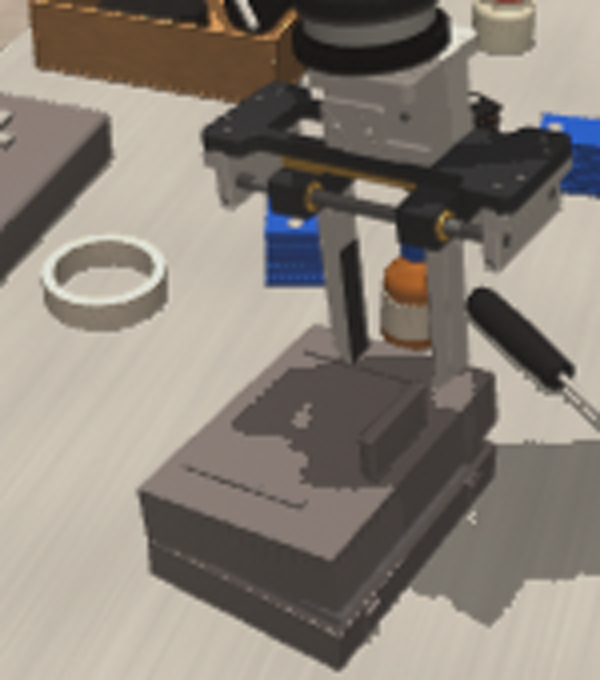

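View pics/w3.png

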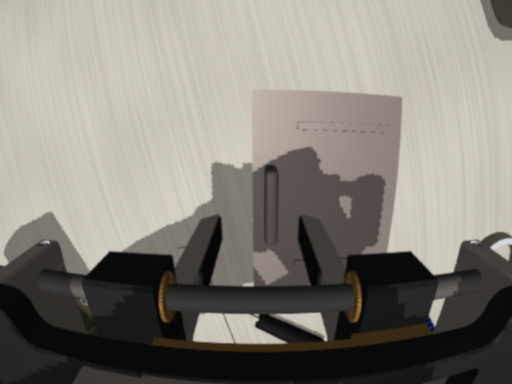

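The wrist view shows the tab (272,205) between the open fingers (210 and 310). I lower, then grip.

Call:
{"api": "jog_arm", "payload": {"moves": [[[0,0,-35],[0,0,0],50],[[0,0,-59],[0,0,0],50],[[0,0,-59],[0,0,0],8],[[0,0,-59],[0,0,0],8],[[0,0,-59],[0,0,0],8]], "squeeze": 30}}

```text
time_s: 2.48
ee_pos: [0.432, 0.2034, 0.0882]
eef_rot: [-3.016, -0.0, 1.322]
force: [0.3, 0.3, 0.6]
grip_width: 0.0337
```

Call:
{"api": "jog_arm", "payload": {"moves": [[[0,0,0],[0,0,0],8],[[0,0,0],[0,0,0],8],[[0,0,0],[0,0,0],8]]}}

```text
time_s: 2.73
ee_pos: [0.4316, 0.2038, 0.0874]
eef_rot: [-3.016, -0.0, 1.322]
force: [-0.2, 0.3, 0.9]
grip_width: 0.0135
```

```bash
python3 - <<'E'
from station import ctrl, eyes
from h import *
b=eyes.camera("side");w=eyes.camera("wrist")
crop(b,180,130,330,300,4,"pics/b4.png")
o=ctrl.get_obs();print(o["ee_pos"],o["grip_width"],o["force"])
E
```

```text
[0.43060416 0.20396439 0.087034  ] 0.009962521021318152 [-8.11963845  1.64749564  5.26991317]
```

View pics/b4.png

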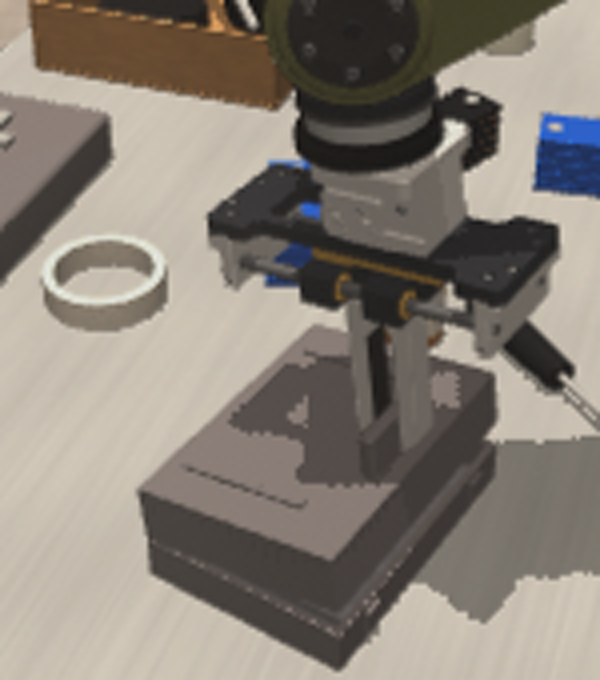

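Call:
{"api": "jog_arm", "payload": {"moves": [[[5.4,-1.4,9.3],[0.24,0.97,0],5],[[11.6,-2.9,18],[0.48,1.94,0],5],[[18.4,-4.6,26.2],[0.72,2.91,0],5],[[26,-6.5,33.7],[0.97,3.88,0],5],[[34.2,-8.5,40.6],[1.21,4.85,0],5]]}}

```text
time_s: 3.25
ee_pos: [0.4652, 0.1953, 0.1278]
eef_rot: [-2.573, 0.001, 1.324]
force: [-1.3, 4.4, -9.3]
grip_width: 0.0095
```

```bash
python3 - <<'E'
from station import ctrl, eyes
from h import *
b=eyes.camera("side")
crop(b,180,100,330,300,3,"pics/b5.png")
o=ctrl.get_obs();print(o["ee_pos"],o["eef_rot"],o["grip_width"],o["force"],o["qpos"])
E
```

```text
[0.46612644 0.19512145 0.12825534] [-2.56411177e+00  6.81908175e-04  1.32229340e+00] 0.009870367500821802 [-12.64023373   4.99495369  26.6542596 ] [0.19698149 0.59024076 1.3975112  0.23843811 1.68237413 0.40794262]
```

View pics/b5.png

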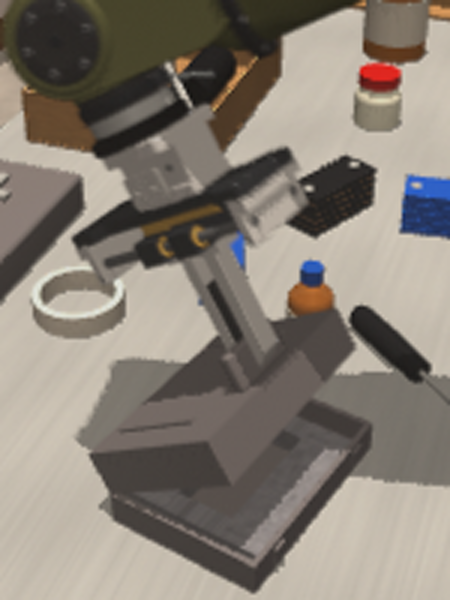

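Call:
{"api": "jog_arm", "payload": {"moves": [[[8,-2,7.3],[0.24,0.97,0],5],[[17.2,-4.3,12.6],[0.48,1.94,0],5],[[26.8,-6.7,17],[0.72,2.91,0],5],[[36.7,-9.1,20.6],[0.97,3.88,0],5],[[36.7,-9.1,20.6],[0.97,3.88,0],5]]}}

```text
time_s: 3.72
ee_pos: [0.5026, 0.186, 0.1466]
eef_rot: [-2.219, 0.002, 1.323]
force: [-0.4, -2.1, 5.7]
grip_width: 0.0096
```

```bash
python3 - <<'E'
from station import ctrl, eyes
from h import *
b=eyes.camera("side")
crop(b,180,100,330,300,3,"pics/b6.png")
o=ctrl.get_obs();print(o["ee_pos"],o["eef_rot"],o["grip_width"],o["force"],o["qpos"])
E
```

```text
[0.5025208  0.1859381  0.14652797] [-2.22560571  0.00311776  1.32348935] 0.009645756496194955 [-0.22097135  1.84582995 -3.91856347] [0.13556476 0.84151973 1.08086248 0.34278484 2.07334575 0.4130883 ]
```

View pics/b6.png

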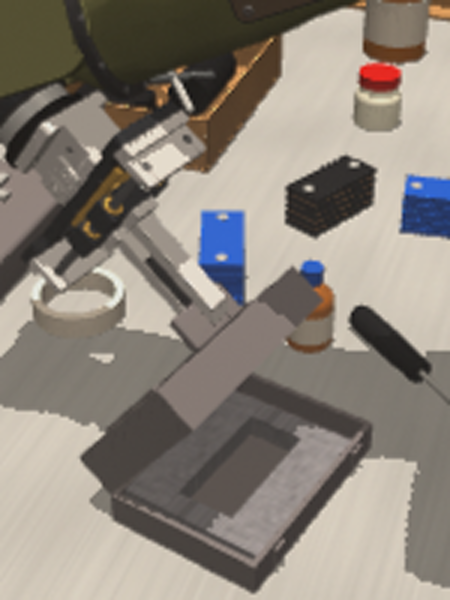

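Call:
{"api": "jog_arm", "payload": {"moves": [[[0,0,0],[0,0,0],40],[[0,0,0],[0,0,0],40],[[0,0,0],[0,0,0],40],[[18,-4,14],[0,0,0],40],[[35,-9,29],[0,0,0],40]]}}

```text
time_s: 4.18
ee_pos: [0.5368, 0.1774, 0.1774]
eef_rot: [-2.229, 0.004, 1.325]
force: [0.3, 0.3, 1.4]
grip_width: 0.0384
```

Call:
{"api": "jog_arm", "payload": {"moves": [[[0,0,30],[-0.3,-1.2,0],30],[[-30,7,60],[-0.6,-2.4,0],10],[[-60,15,80],[-0.9,-3.8,0],0],[[-90,22,90],[-1.2,-5,0],0],[[-120,29,95],[-1.5,-6,0],0]]}}

```text
time_s: 4.6
ee_pos: [0.4215, 0.2052, 0.2727]
eef_rot: [-2.747, -0.001, 1.322]
force: [0.9, 1.3, 1.2]
grip_width: 0.0102
```

Call:
{"api": "jog_arm", "payload": {"moves": [[[-11,6,0],[-0.36,-1.4,0],0],[[-11,6,-40],[-0.7,-2.8,0],0],[[-11,6,-80],[-1.09,-4.4,0],0],[[-11,6,-120],[-1.09,-4.4,0],0],[[-11,6,-165],[-1.09,-4.4,0],0]]}}

```text
time_s: 5.02
ee_pos: [0.4104, 0.2118, 0.1114]
eef_rot: [-3.141, -0.003, 1.325]
force: [0.6, 1.0, -0.1]
grip_width: 0.0006
```

```bash
python3 - <<'E'
from station import ctrl, eyes
from h import *
b=eyes.camera("side")
crop(b,180,80,330,300,3,"pics/b7.png")
o=ctrl.get_obs();print(o["ee_pos"],o["eef_rot"],o["grip_width"],o["force"],o["qpos"])
E
```

```text
[0.40731356 0.21020053 0.10359077] [-3.12944499  0.00401632  1.32419316] 0.0006498389699117114 [-2.28705064 -1.37708895 -8.70601533] [0.39408716 0.22353131 1.87487976 0.00464509 1.05532551 0.63840041]
```

View pics/b7.png

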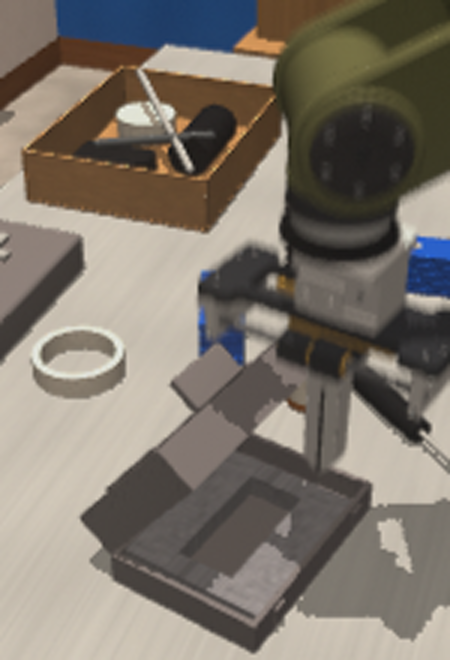

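Call:
{"api": "jog_arm", "payload": {"moves": [[[24,-6,0],[0,0,0],0],[[44,-11,0],[0,0,0],0],[[63,-16,0],[0,0,0],0],[[82,-20,0],[0,0,0],0],[[102,-25,0],[0,0,0],0]]}}

```text
time_s: 5.48
ee_pos: [0.5144, 0.1862, 0.1131]
eef_rot: [-3.135, -0.001, 1.323]
force: [-3.2, 1.5, 2.8]
grip_width: 0.0007
```

```bash
python3 - <<'E'
from station import ctrl, eyes
from h import *
b=eyes.camera("side")
crop(b,180,80,330,300,3,"pics/b8.png")
o=ctrl.get_obs();print(o["ee_pos"],o["eef_rot"],o["grip_width"],o["force"])
E
```

```text
[0.51712755 0.18526375 0.11309413] [-3.13636516e+00 -1.36976861e-03  1.32154281e+00] 0.0007159479403699908 [ 1.86514088 -0.90216341 -0.18985619]
```

View pics/b8.png

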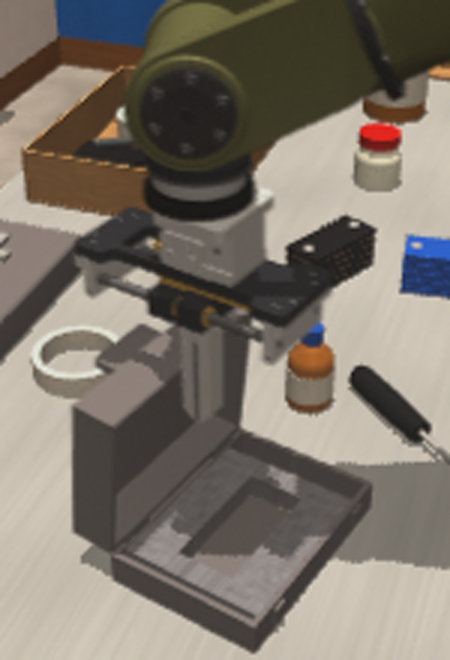

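Call:
{"api": "jog_arm", "payload": {"moves": [[[10,-2,0],[0,0,0],0],[[18,-4,0],[0,0,0],0],[[25,-6,0],[0,0,0],0],[[30,-7,0],[0,0,0],0]]}}

```text
time_s: 5.87
ee_pos: [0.5437, 0.1791, 0.1116]
eef_rot: [-3.134, -0.0, 1.322]
force: [-2.6, 0.6, -0.9]
grip_width: 0.0005
```

Call:
{"api": "jog_arm", "payload": {"moves": [[[4,-1,0],[0,0,0],0],[[4,-1,0],[0,0,0],0]]}}

```text
time_s: 6.03
ee_pos: [0.5459, 0.1786, 0.1113]
eef_rot: [-3.13, 0.001, 1.323]
force: [-16.7, 1.7, 5.8]
grip_width: 0.0005
```

Call:
{"api": "jog_arm", "payload": {"moves": [[[-35,8,10],[0,0,0],0],[[-70,8,50],[0,0,0],20],[[-75,-10,90],[0,0,0],50],[[-80,-30,130],[0,0,0],70],[[-85,-50,140],[0,0,0],70]]}}

```text
time_s: 6.45
ee_pos: [0.4624, 0.1287, 0.2554]
eef_rot: [-3.139, -0.002, 1.325]
force: [0.8, -0.9, 0.8]
grip_width: 0.0237
```

Call:
{"api": "jog_arm", "payload": {"moves": [[[0,0,0],[0,0,0],70],[[0,0,0],[0,0,0],70]]}}

```text
time_s: 6.62
ee_pos: [0.4628, 0.1277, 0.2528]
eef_rot: [-3.138, -0.002, 1.321]
force: [0.6, 0.6, -0.9]
grip_width: 0.0371
```

```bash
python3 - <<'E'
from station import ctrl, eyes
from h import *
import pickle
o=ctrl.get_obs();w=eyes.camera("wrist");b=eyes.camera("side")
cv2.imwrite("pics/w9.png",w["frame"][:,:,::-1]);crop(b,190,180,310,300,5,"pics/b9.png")
pickle.dump((o,w,b),open("c9.pkl","wb"))
print(o["ee_pos"],o["eef_rot"],o["force"])
E
```

```text
[0.46284473 0.1277017  0.25282964] [-3.13766118e+00 -1.80551050e-03  1.32105706e+00] [ 0.55559137  0.61390267 -0.89133041]
```

View pics/w9.png

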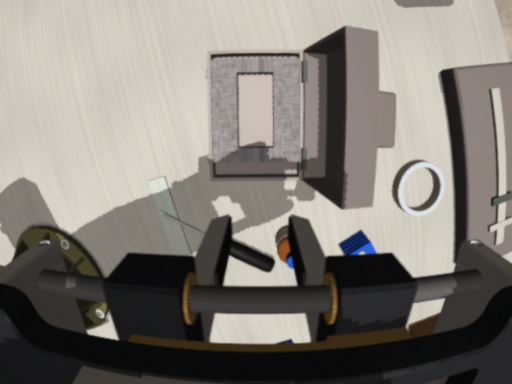

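View pics/b9.png

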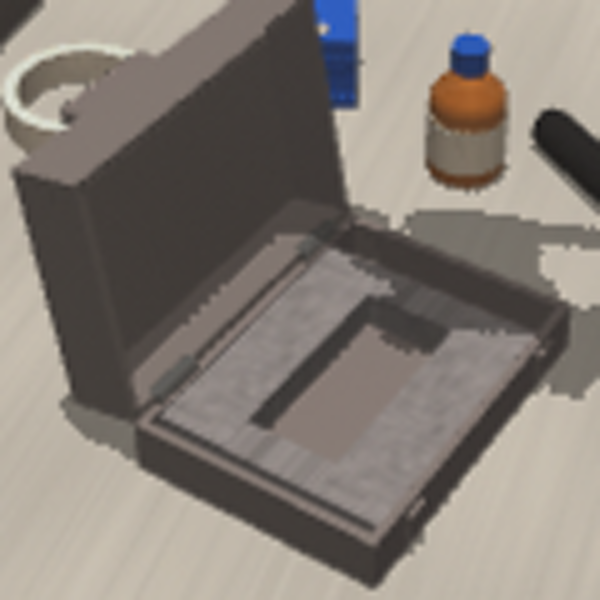

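```bash
python3 - <<'E'
from h import *
import pickle
o,w,b=pickle.load(open("c9.pkl","rb"))
crop(w,200,40,320,190,4,"pics/w9c.png")
E
```

```text
(no output)
```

View pics/w9c.png

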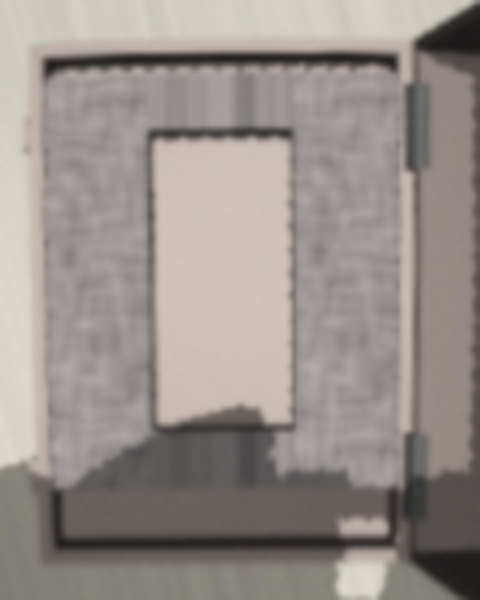

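```bash
cat >> h.py <<'E'
def wonz(o,w,uv,z):
    f=K(w); d=np.array([uv[0]-w["cx"],uv[1]-w["cy"]]); r=np.linalg.norm(d); t=r/f
    dc=np.r_[d/max(r,1e-9)*np.sin(t),np.cos(t)]
    T=np.eye(4);T[:3,:3]=R.from_euler("xyz",o["eef_rot"]).as_matrix();T[:3,3]=o["ee_pos"]
    T=T@w["hand_eye"]; D=T[:3,:3]@dc; return T[:3,3]+D*(z-T[2,3])/D[2]
E
python3 - <<'E'
from h import *
import pickle
o,w,b=pickle.load(open("c9.pkl","rb"))
np.set_printoptions(precision=4,suppress=True)
W=lambda u,v:(200+(u+.5)/4-.5,40+(v+.5)/4-.5)
rim=[wonz(o,w,W(*p),.028) for p in [(33,45),(413,40),(400,555),(45,562)]]
pk=[wonz(o,w,W(*p),.026) for p in [(150,131),(293,131),(294,429),(154,429)]]
fm=[wonz(o,w,W(*p),.026) for p in [(47,72),(397,70),(393,488),(55,488)]]
for n,q in (("rim",rim),("foam",fm),("pocket",pk)):
    q=np.array(q); print(n,"centre",q.mean(0)); 
    print("  edges",[np.linalg.norm(q[i]-q[(i+1)%4]) for i in range(4)])
    e=(q[0]+q[1]-q[2]-q[3])/2; print("  yaw",np.arctan2(-e[0],e[1]))
Rr=np.array(rim).mean(0);y=np.array([.2415,.9706,0])
for q in pk+fm: print((q-Rr)@y, (q-Rr)@np.array([.9706,-.2415,0]))
B=lambda u,v:(190+(u+.5)/5-.5,180+(v+.5)/5-.5)
print("side pocket:",onz(b,B(372,297),.026),onz(b,B(248,424),.026),onz(b,B(450,325),.026))
E
```

```text
rim centre [0.4723 0.1983 0.028 ]
  edges [np.float64(0.12867328105558828), np.float64(0.17934776657528986), np.float64(0.1251142451383473), np.float64(0.18092796610951042)]
  yaw -0.2535519154046165
foam centre [0.4742 0.2055 0.026 ]
  edges [np.float64(0.1188192947873891), np.float64(0.14530487602946895), np.float64(0.1180218792524523), np.float64(0.14526538155350485)]
  yaw -0.2473541624636008
pocket centre [0.4741 0.2046 0.026 ]
  edges [np.float64(0.048215656456934146), np.float64(0.10258218952421666), np.float64(0.04817737958777709), np.float64(0.10278364651411791)]
  yaw -0.24389393155061767
0.05816902551834629 -0.023837277444139042
0.05759242120879962 0.024384251217426246
-0.04500959383775217 0.02436294796849411
-0.04463448657516366 -0.023822283622272143
0.0804473741814493 -0.05897086820492573
0.0796488104969091 0.059868709711639836
-0.0656813257258662 0.058962510865146006
-0.0648460447778836 -0.059079225152694564
side pocket: [0.4841 0.1494 0.026 ] [0.5106 0.2505 0.026 ] [0.4418 0.156  0.026 ]
```

Call:
{"api": "jog_arm", "payload": {"moves": [[[10,-40,0],[0,0,-0.5],70],[[20,-80,0],[0,0,-1],70],[[30,-120,0],[0,0,-1.6],70],[[40,-160,0],[0,0,-2.25],70],[[45,-200,-10],[0,0,-2.25],70]]}}

```text
time_s: 7.13
ee_pos: [0.5085, -0.0731, 0.241]
eef_rot: [-3.135, -0.0, 1.124]
force: [1.1, 0.7, -0.1]
grip_width: 0.07
```

Call:
{"api": "jog_arm", "payload": {"moves": [[[2,-40,-10],[0,0,0],70],[[4,-80,-20],[0,0,0],70],[[6,-120,-30],[0,0,0],70],[[8,-156,-50],[0,0,0],70],[[8,-156,-50],[0,0,0],70]]}}

```text
time_s: 7.55
ee_pos: [0.514, -0.2316, 0.1855]
eef_rot: [-3.127, 0.0, 1.123]
force: [-0.7, -0.2, -0.3]
grip_width: 0.0705
```

Call:
{"api": "jog_arm", "payload": {"moves": [[[0,0,0],[0,0,0],70],[[0,0,0],[0,0,0],70]]}}

```text
time_s: 7.72
ee_pos: [0.5156, -0.2268, 0.1903]
eef_rot: [-3.133, -0.001, 1.127]
force: [0.1, -0.6, -0.2]
grip_width: 0.0702
```

```bash
python3 - <<'E'
from station import ctrl, eyes
from h import *
import pickle
o=ctrl.get_obs();w=eyes.camera("wrist");b=eyes.camera("side")
cv2.imwrite("pics/w10.png",w["frame"][:,:,::-1]);crop(b,230,80,380,200,5,"pics/b10.png")
pickle.dump((o,w,b),open("c10.pkl","wb"))
print(o["ee_pos"],o["eef_rot"],o["force"],o["grip_width"])
E
```

```text
[ 0.51563761 -0.22678583  0.19034518] [-3.13256163e+00 -5.34002033e-04  1.12658421e+00] [ 0.09071786 -0.5987538  -0.20075711] 0.07023515789476657
```

View pics/w10.png

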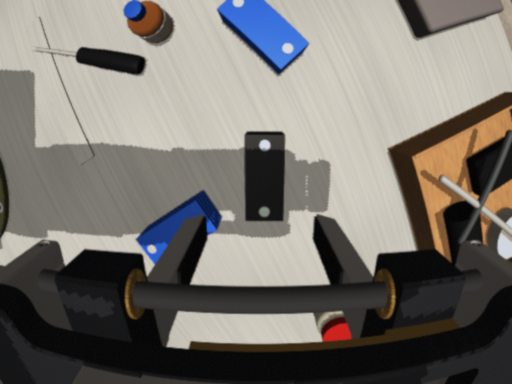

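View pics/b10.png

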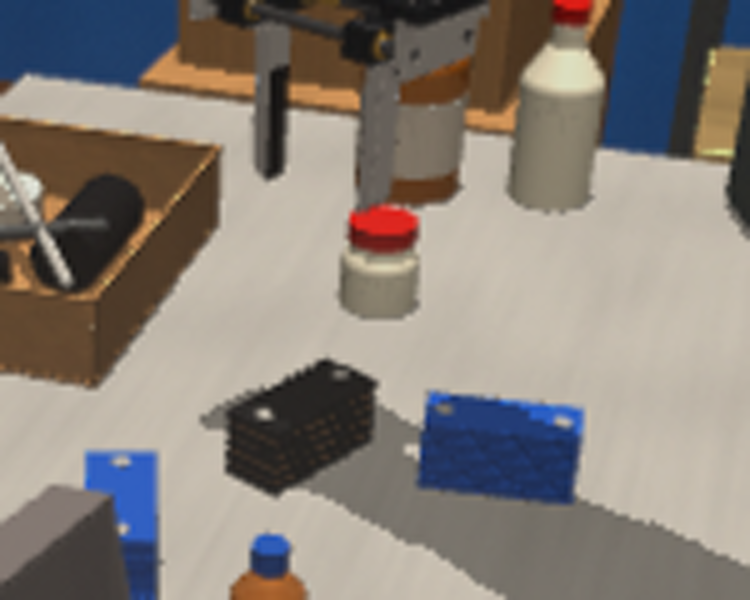

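```bash
python3 - <<'E'
from h import *
import pickle
from scipy import ndimage as nd
np.set_printoptions(precision=4,suppress=True)
o,w,b=pickle.load(open("c10.pkl","rb"))
g=cv2.cvtColor(w["frame"],cv2.COLOR_RGB2GRAY)[125:228,240:292]
m=g<75; m=nd.binary_fill_holes(m); l,n=nd.label(m); k=np.argmax(nd.sum(m,l,range(1,n+1)))+1; blk=nd.binary_opening(l==k,iterations=2)
ys,xs=np.nonzero(blk); print("block box",xs.min()+240,xs.max()+240,ys.min()+125,ys.max()+125)
bl=(g>75)&nd.binary_erosion(blk,iterations=3); l,n=nd.label(bl)
B=[]
for i in range(1,n+1):
    c=nd.center_of_mass(bl,l,i); s=(l==i).sum()
    if s>20: p=wonz(o,w,(c[1]+240,c[0]+125),.0495); B.append(p); print(c[1]+240,c[0]+125,s,p)
c=(B[0]+B[1])/2; e=B[0]-B[1]; print("centre",c,"len",np.linalg.norm(e),"yaw",np.arctan2(-e[0],e[1]))
(cx,cy),wh,an=cv2.minAreaRect(np.argwhere(blk)[:,::-1].astype(np.float32)); 
bp=cv2.boxPoints(((cx+240,cy+125),wh,an)); q=np.array([wonz(o,w,p,.048) for p in bp]); print(bp,q,q.mean(0),[np.linalg.norm(q[i]-q[i-1]) for i in range(4)])
E
```

```text
block box 245 284 132 220
264.37209302325584 144.47286821705427 129 [ 0.5344 -0.1932  0.0495]
263.9425287356322 211.4022988505747 87 [ 0.5013 -0.2621  0.0495]
centre [ 0.5179 -0.2276  0.0495] len 0.0764120027890482 yaw -0.44820332849657757
[[245. 132.]
 [284. 132.]
 [284. 220.]
 [245. 220.]] [[ 0.5213 -0.172   0.048 ]
 [ 0.5595 -0.1901  0.048 ]
 [ 0.5176 -0.2822  0.048 ]
 [ 0.4767 -0.2628  0.048 ]] [ 0.5188 -0.2267  0.048 ] [np.float64(0.10114944549335314), np.float64(0.042214875553495984), np.float64(0.1011531251541737), np.float64(0.045288951138575805)]
```

The bolts (264,144)/(264,211), scene and side triangulation all agree: centre (0.518,-0.2275), yaw -0.448. Descending.

Call:
{"api": "jog_arm", "payload": {"moves": [[[2.3,-0.7,-40],[0,0,0],70],[[2.3,-0.7,-80],[0,0,0],70],[[2.3,-0.7,-115],[0,0,0],70],[[2.3,-0.7,-145],[0,0,0],70],[[2.3,-0.7,-164],[0,0,0],70]]}}

```text
time_s: 8.23
ee_pos: [0.5172, -0.2266, 0.0247]
eef_rot: [-3.132, -0.0, 1.128]
force: [0.8, 0.5, -0.5]
grip_width: 0.0703
```

Call:
{"api": "jog_arm", "payload": {"moves": [[[0,0,0],[0,0,0],70],[[0,0,0],[0,0,0],70]]}}

```text
time_s: 8.4
ee_pos: [0.5181, -0.2275, 0.0276]
eef_rot: [-3.134, -0.0, 1.127]
force: [-0.5, -0.4, 0.6]
grip_width: 0.07
```

Call:
{"api": "jog_arm", "payload": {"moves": [[[0,0,-3],[0,0,0],42],[[0,0,-3],[0,0,0],42],[[0,0,-3],[0,0,0],42],[[0,0,-3],[0,0,0],42],[[0,0,-3],[0,0,0],42]], "squeeze": 30}}

```text
time_s: 8.82
ee_pos: [0.5183, -0.2287, 0.025]
eef_rot: [-3.136, -0.0, 1.126]
force: [-0.2, 0.4, 4.5]
grip_width: 0.0438
```

Call:
{"api": "jog_arm", "payload": {"moves": [[[0,0,0],[0,0,0],40],[[0,0,0],[0,0,0],40],[[0,0,0],[0,0,0],40]]}}

```text
time_s: 9.07
ee_pos: [0.5183, -0.2287, 0.025]
eef_rot: [-3.136, -0.0, 1.126]
force: [-0.7, 0.7, 7.5]
grip_width: 0.0438
```

Call:
{"api": "jog_arm", "payload": {"moves": [[[0,0,10],[0,0,0],40],[[0,0,40],[0,0,0],40],[[0,0,80],[0,0,0],40],[[0,0,120],[0,0,0],40],[[0,0,160],[0,0,0],40]]}}

```text
time_s: 9.48
ee_pos: [0.517, -0.2281, 0.1861]
eef_rot: [-3.133, -0.0, 1.126]
force: [1.5, -0.5, -5.1]
grip_width: 0.0438
```

Call:
{"api": "jog_arm", "payload": {"moves": [[[-10,30,20],[0,0,0],40],[[-20,70,20],[0,0,0.5],40],[[-30,110,20],[0,0,1],40],[[-40,150,20],[0,0,1.5],40],[[-45,190,20],[0,0,2],40]]}}

```text
time_s: 9.9
ee_pos: [0.471, -0.0369, 0.2044]
eef_rot: [-3.133, -0.0, 1.302]
force: [1.7, 0.2, -4.0]
grip_width: 0.0437
```

Call:
{"api": "jog_arm", "payload": {"moves": [[[0,40,0],[0,0,0.3],40],[[0,80,0],[0,0,0.3],40],[[0,120,0],[0,0,0.3],40],[[0,160,0],[0,0,0.3],40],[[0,190,0],[0,0,0.3],40]]}}

```text
time_s: 10.32
ee_pos: [0.4718, 0.1542, 0.2044]
eef_rot: [-3.134, -0.0, 1.328]
force: [1.1, 0.0, -4.7]
grip_width: 0.0436
```

Call:
{"api": "jog_arm", "payload": {"moves": [[[0,20,0],[0,0,0],40],[[0,40,0],[0,0,0],40],[[0,52,0],[0,0,0],40],[[0,52,0],[0,0,0],40],[[0,52,0],[0,0,0],40]]}}

```text
time_s: 10.73
ee_pos: [0.4725, 0.2034, 0.204]
eef_rot: [-3.134, 0.0, 1.328]
force: [0.1, -0.9, -5.5]
grip_width: 0.0436
```

```bash
python3 - <<'E'
from station import ctrl, eyes
from h import *
import pickle
o=ctrl.get_obs();w=eyes.camera("wrist");b=eyes.camera("side")
cv2.imwrite("pics/w11.png",w["frame"][:,:,::-1]);crop(b,190,80,330,300,2.7,"pics/b11.png")
pickle.dump((o,w,b),open("c11.pkl","wb"))
print(o["ee_pos"],o["eef_rot"],o["force"],o["grip_width"])
E
```

```text
[0.47248556 0.20335082 0.20401175] [-3.13361270e+00  3.87915708e-04  1.32760766e+00] [ 0.12305709 -0.93425614 -5.54574964] 0.043629961085852494
```

View pics/w11.png

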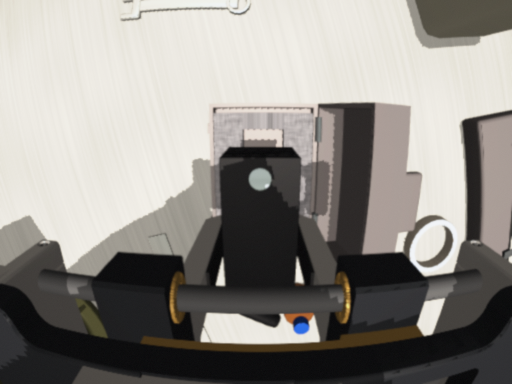

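View pics/b11.png

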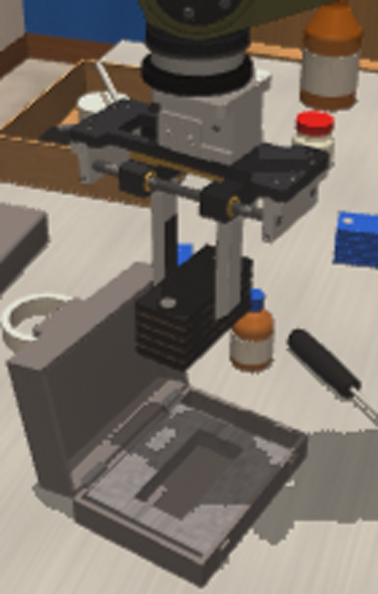

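```bash
python3 - <<'E'
from h import *
import pickle
np.set_printoptions(precision=4,suppress=True)
o,w,b=pickle.load(open("c11.pkl","rb"))
crop(w,200,95,325,220,5,"pics/w11c.png")
y=np.array([.2415,.9706,0]);x=np.array([.9706,-.2415,0])
p=wonz(o,w,(260,179),o["ee_pos"][2]+.0245); print("bolt rel tcp case y,x",(p-o["ee_pos"])@y,(p-o["ee_pos"])@x)
E
```

```text
bolt rel tcp case y,x 0.038655205129645195 -0.0006075369712676453
```

View pics/w11c.png

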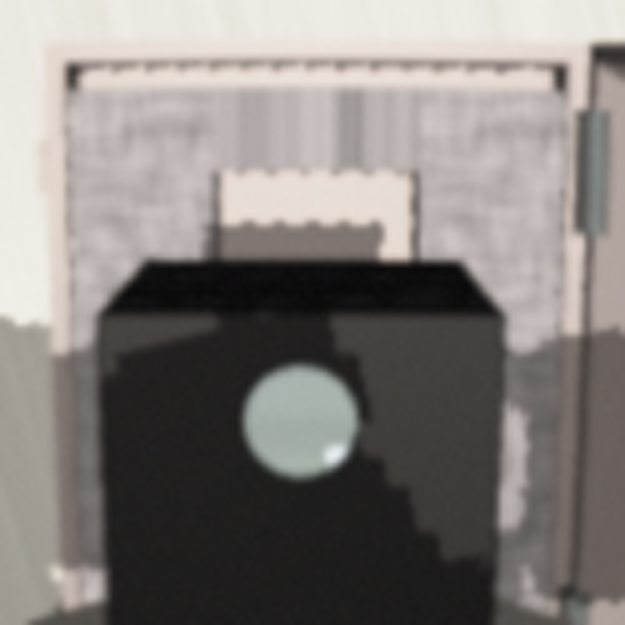

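```bash
python3 - <<'E'
from h import *
import pickle
np.set_printoptions(precision=4,suppress=True)
o,w,b=pickle.load(open("c11.pkl","rb"))
y=np.array([.2439,.9698,0]);y=np.array([np.sin(.244),np.cos(.244),0]);x=np.array([y[1],-y[0],0])
W=lambda u,v:(200+(u+.5)/5-.5,95+(v+.5)/5-.5)
def f(n,u,v,z):
    d=wonz(o,w,W(u,v),z)-o["ee_pos"]; print(n,"x %.1f y %.1f"%(d@x*1e3,d@y*1e3))
f("pocket L",216,175,.026);f("pocket R",412,175,.026);f("pocket L low",216,225,.026);f("pocket R low",415,255,.026)
f("pile botL",148,262,o["ee_pos"][2]-.025);f("pile botR",465,262,o["ee_pos"][2]-.025)
f("pile topL",99,314,o["ee_pos"][2]+.023);f("pile topR",502,314,o["ee_pos"][2]+.023)
f("rim +y outer L",50,45,.028);f("rim R",588,45,.028)
E
```

```text
pocket L x -22.9 y 52.4
pocket R x 24.1 y 52.5
pocket L low x -23.0 y 40.3
pocket R low x 25.1 y 33.0
pile botL x -22.4 y 50.0
pile botR x 21.6 y 50.0
pile topL x -22.5 y 50.2
pile topR x 20.8 y 50.3
rim +y outer L x -62.5 y 84.6
rim R x 66.1 y 84.8
```

Call:
{"api": "jog_arm", "payload": {"moves": [[[0.6,0.2,-30],[-0.1,-0.39,0],40],[[0.6,0.2,-65],[-0.1,-0.39,0],40],[[0.6,0.2,-100],[-0.1,-0.39,0],40],[[0.6,0.2,-130],[-0.1,-0.39,0],40],[[0.6,0.2,-140],[-0.1,-0.39,0],40]]}}

```text
time_s: 11.25
ee_pos: [0.4715, 0.202, 0.0603]
eef_rot: [3.119, 0.003, 1.326]
force: [-0.9, 0.2, -4.8]
grip_width: 0.0436
```

Call:
{"api": "jog_arm", "payload": {"moves": [[[0,0,0],[0,0,0],40],[[0,0,0],[0,0,0],40],[[0,0,0],[0,0,0],40]]}}

```text
time_s: 11.5
ee_pos: [0.4746, 0.2039, 0.0662]
eef_rot: [3.111, -0.002, 1.326]
force: [0.3, 0.2, -4.4]
grip_width: 0.044
```

```bash
python3 - <<'E'
from station import ctrl, eyes
from h import *
import pickle
o=ctrl.get_obs();w=eyes.camera("wrist");b=eyes.camera("side")
crop(w,180,80,340,230,4,"pics/w12.png");crop(b,180,130,330,300,4,"pics/b12.png")
pickle.dump((o,w,b),open("c12.pkl","wb"))
print(o["ee_pos"],o["eef_rot"],o["force"],o["grip_width"])
E
```

```text
[0.47455882 0.20386012 0.0662145 ] [ 3.11131346e+00 -1.64635711e-03  1.32644577e+00] [ 0.25032631  0.1745061  -4.42755024] 0.043952003919282216
```

View pics/w12.png

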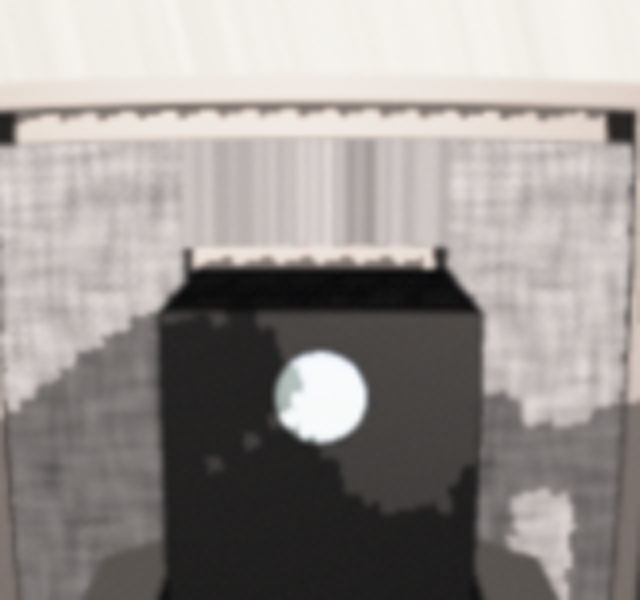

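View pics/b12.png

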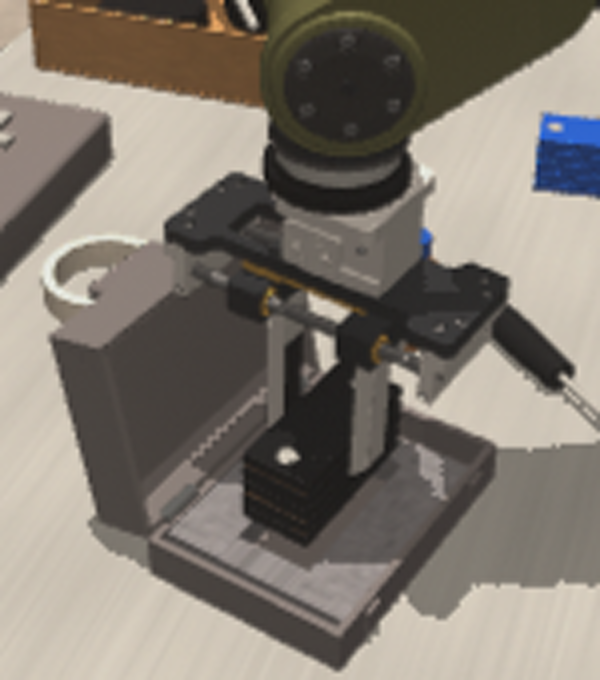

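```bash
python3 - <<'E'
from h import *
import pickle
o,w,b=pickle.load(open("c12.pkl","rb"))
y=np.array([np.sin(.244),np.cos(.244),0]);x=np.array([y[1],-y[0],0])
W=lambda u,v:(180+(u+.5)/4-.5,80+(v+.5)/4-.5)
def f(n,u,v,z):
    d=wonz(o,w,W(u,v),z)-o["ee_pos"]; print(n,"x %.1f y %.1f"%(d@x*1e3,d@y*1e3))
f("pocket L",187,250,.026);f("pocket R",441,250,.026)
z=o["ee_pos"][2]
f("pile botL",195,269,z-.025);f("pile botR",437,269,z-.025)
f("pile topL",160,312,z+.023);f("pile topR",481,312,z+.023)
E
```

```text
pocket L x -24.5 y 52.0
pocket R x 22.8 y 51.8
pile botL x -21.9 y 50.2
pile botR x 20.2 y 50.0
pile topL x -23.0 y 50.2
pile topR x 20.1 y 49.9
```

Call:
{"api": "jog_arm", "payload": {"moves": [[[0,0,-6],[0,0,0],40],[[0,0,-12],[0,0,0],40],[[0,0,-18],[0,0,0],40],[[0,0,-22],[0,0,0],40],[[0,0,-22],[0,0,0],40]]}}

```text
time_s: 12.02
ee_pos: [0.4728, 0.2036, 0.0409]
eef_rot: [3.115, 0.001, 1.327]
force: [0.3, -0.5, -4.5]
grip_width: 0.0439
```

Call:
{"api": "jog_arm", "payload": {"moves": [[[0,0,-4],[0,0,0],40],[[0,0,-8],[0,0,0],40],[[0,0,-10],[0,0,0],40],[[0,0,-10],[0,0,0],40]]}}

```text
time_s: 12.35
ee_pos: [0.4733, 0.2037, 0.0319]
eef_rot: [3.114, 0.0, 1.327]
force: [0.7, -0.2, -5.0]
grip_width: 0.044
```

Call:
{"api": "jog_arm", "payload": {"moves": [[[0,0,-1],[0,0,0],40],[[0,0,-1.5],[0,0,0],40],[[0,0,-1.5],[0,0,0],40],[[0,0,-1.5],[0,0,0],40]]}}

```text
time_s: 12.68
ee_pos: [0.4735, 0.2038, 0.0316]
eef_rot: [3.114, -0.0, 1.327]
force: [-5.1, -3.1, 9.6]
grip_width: 0.0438
```

Call:
{"api": "jog_arm", "payload": {"moves": [[[0,0,-0.5],[0,0,0],40],[[0,0,-1],[0,0,0],40],[[0,0,-1],[0,0,0],40],[[0,0,-1],[0,0,0],40]], "squeeze": 8}}

```text
time_s: 13.02
ee_pos: [0.4742, 0.2037, 0.0307]
eef_rot: [3.112, -0.001, 1.327]
force: [-1.0, -3.6, 6.9]
grip_width: 0.0441
```

```bash
python3 - <<'E'
from station import ctrl, eyes
from h import *
import pickle
o=ctrl.get_obs();w=eyes.camera("wrist");b=eyes.camera("side");a=eyes.camera("scene")
crop(w,180,80,340,230,4,"pics/w13.png");crop(b,180,130,330,300,4,"pics/b13.png");crop(a,240,80,380,230,5,"pics/a13.png")
pickle.dump((o,w,b),open("c13.pkl","wb"))
print(o["ee_pos"],o["eef_rot"],o["force"],o["grip_width"])
E
```

```text
[0.47421907 0.20373963 0.03072483] [ 3.11189942e+00 -8.43710930e-04  1.32668086e+00] [-1.04966679 -3.63376122  6.8588796 ] 0.0440916229659752
```

View pics/w13.png

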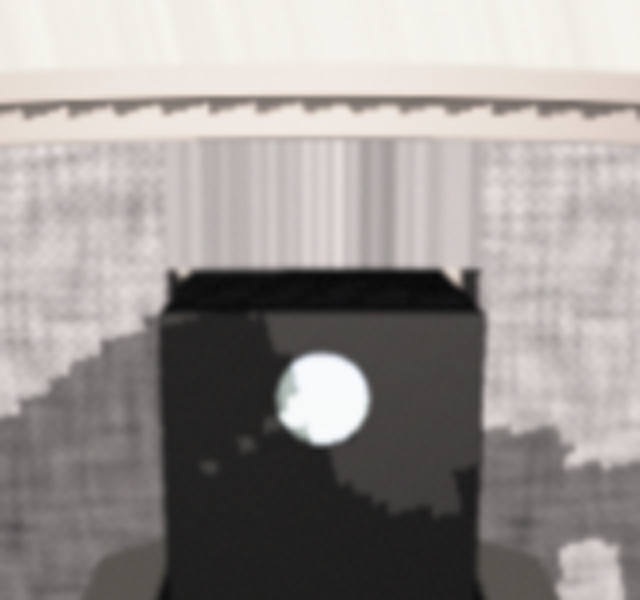

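View pics/b13.png

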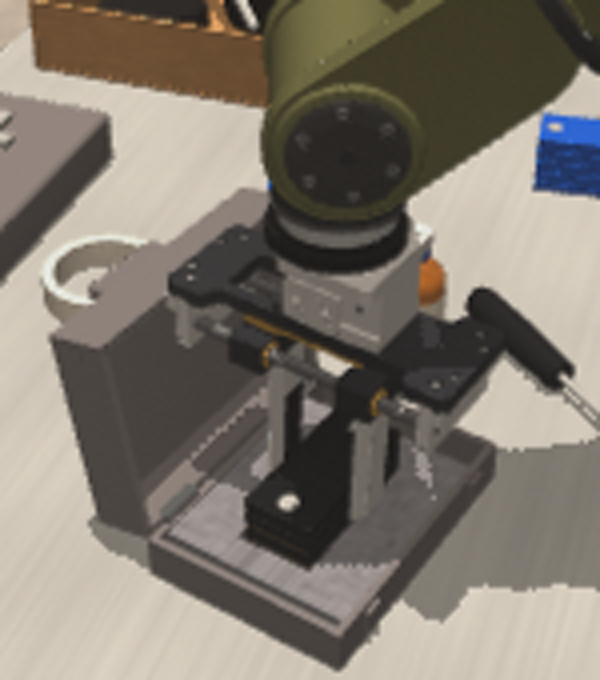

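View pics/a13.png

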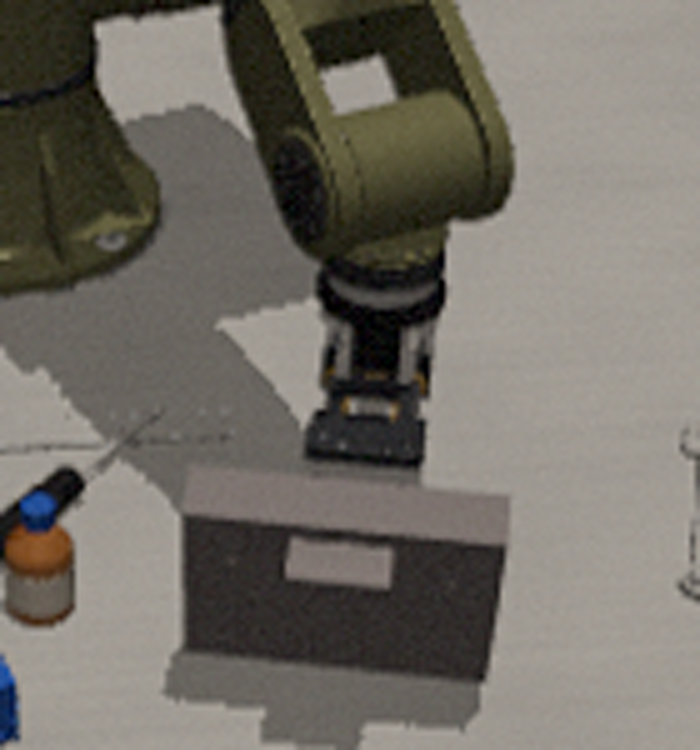

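Call:
{"api": "jog_arm", "payload": {"moves": [[[0,0,0],[0,0,0],58],[[0,0,0],[0,0,0],58],[[0,0,0],[0,0,0],58],[[0,0,0],[0,0,0],58],[[0,0,0],[0,0,0],58]]}}

```text
time_s: 13.58
ee_pos: [0.4733, 0.2038, 0.0296]
eef_rot: [3.114, -0.0, 1.327]
force: [-0.3, -0.4, 0.8]
grip_width: 0.0579
```

Call:
{"api": "jog_arm", "payload": {"moves": [[[-1,0,30],[0,0,0],58],[[-2,0,70],[0,0,0],58],[[-2,0,110],[0,0,0],58],[[-2,0,150],[0,0,0],58],[[-2,0,190],[0,0,0],58]]}}

```text
time_s: 14.0
ee_pos: [0.4709, 0.2036, 0.2217]
eef_rot: [3.114, -0.0, 1.327]
force: [0.9, 0.1, 0.6]
grip_width: 0.0577
```

Call:
{"api": "jog_arm", "payload": {"moves": [[[0,-30,10],[0,0,0],30],[[0,-60,10],[0,0,0],0],[[0,-60,10],[0,0,0],0],[[0,-60,10],[0,0,0],0]]}}

```text
time_s: 14.33
ee_pos: [0.4714, 0.1429, 0.2299]
eef_rot: [3.113, -0.0, 1.325]
force: [1.1, 0.1, -0.2]
grip_width: 0.0349
```

```bash
python3 - <<'E'
from station import ctrl, eyes
from h import *
import pickle
o=ctrl.get_obs();w=eyes.camera("wrist");b=eyes.camera("side")
crop(w,160,30,360,210,3.5,"pics/w14.png");crop(b,180,170,330,300,4,"pics/b14.png")
pickle.dump((o,w,b),open("c14.pkl","wb"))
print(o["ee_pos"],o["eef_rot"],o["force"],o["grip_width"])
E
```

```text
[0.47140483 0.14294114 0.22985784] [ 3.11348386e+00 -2.85548161e-04  1.32488855e+00] [ 1.1095709   0.1070583  -0.17180704] 0.03489257019801631
```

View pics/w14.png

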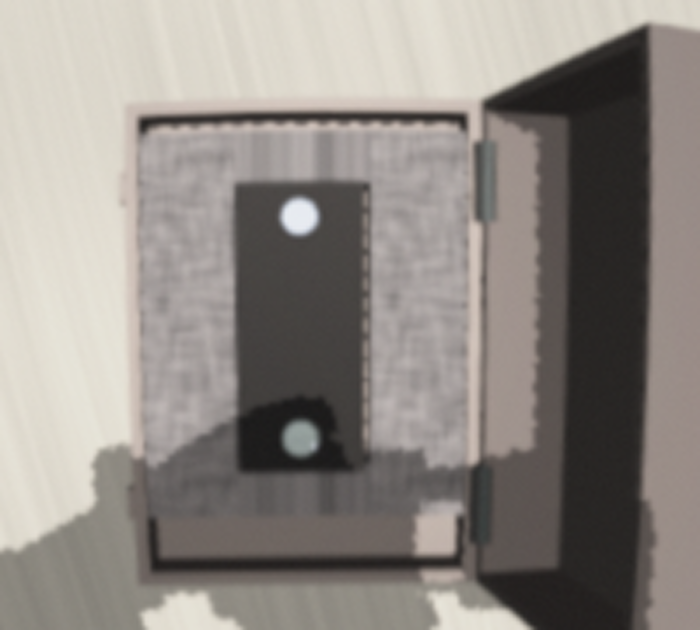

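View pics/b14.png

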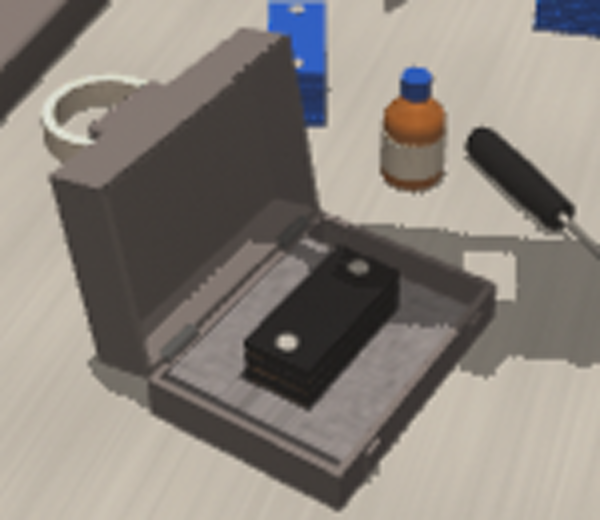

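```bash
python3 - <<'E'
from h import *
import pickle
a,b=pickle.load(open("cams0.pkl","rb"))
np.set_printoptions(precision=3,suppress=True)
print("can base",onz(a,(380,268),0),onz(a,(395,288),0),onz(a,(455,287),0)," box base",onz(a,(197,312),0),onz(a,(342,302),0), "box top far", onz(a,(197,270),.06), onz(a,(338,265),.06))
o,w,_=pickle.load(open("c14.pkl","rb"))
W=lambda u,v:(160+(u+.5)/3.5-.5,30+(v+.5)/3.5-.5)
p=wonz(o,w,W(299,216),.0555);q=wonz(o,w,W(300,438),.0555);print("bolts",p,q,(p+q)/2,np.linalg.norm(p-q))
E
```

```text
can base [0.78  0.342 0.   ] [0.849 0.362 0.   ] [ 0.858  0.517 -0.   ]  box base [ 0.88 -0.15  0.  ] [0.88  0.216 0.   ] box top far [ 0.795 -0.146  0.06 ] [0.81  0.215 0.06 ]
bolts [0.482 0.242 0.055] [0.464 0.168 0.055] [0.473 0.205 0.055] 0.07600900471303713
```

Call:
{"api": "jog_arm", "payload": {"moves": [[[40,0,5],[0.08,0.32,0],0],[[80,2,5],[0.08,0.32,0],0],[[120,4,5],[0.08,0.32,0],0],[[160,6,5],[0.08,0.32,0],0],[[182,8,0],[0.08,0.32,0],0]]}}

```text
time_s: 14.85
ee_pos: [0.6561, 0.1527, 0.2286]
eef_rot: [-3.14, -0.0, 1.327]
force: [-0.8, 0.9, 0.2]
grip_width: 0.0006
```

Call:
{"api": "jog_arm", "payload": {"moves": [[[0,0,-35],[0,0,0],0],[[0,0,-70],[0,0,0],0],[[0,0,-100],[0,0,0],0],[[0,0,-120],[0,0,0],0],[[0,0,-120],[0,0,0],0]]}}

```text
time_s: 15.27
ee_pos: [0.651, 0.1525, 0.1038]
eef_rot: [-3.133, 0.003, 1.328]
force: [-0.6, -0.5, 0.2]
grip_width: 0.0007
```

```bash
python3 - <<'E'
from station import ctrl, eyes
from h import *
o=ctrl.get_obs();b=eyes.camera("side")
crop(b,130,80,330,300,3,"pics/b15.png")
print(o["ee_pos"],o["eef_rot"],o["force"],o["grip_width"])
E
```

```text
[0.6510206  0.15250837 0.10377647] [-3.13264492  0.00339899  1.32796269] [-0.626703   -0.48973776  0.16008163] 0.0006841785481065006
```

View pics/b15.png

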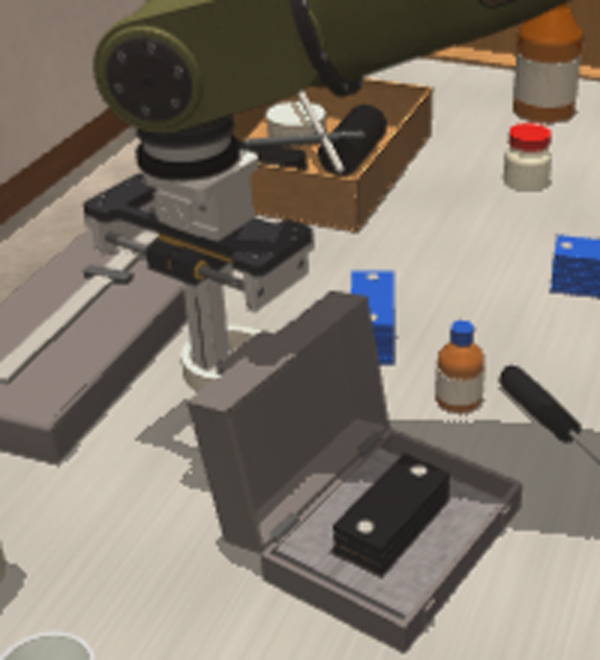

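Call:
{"api": "jog_arm", "payload": {"moves": [[[-20,5,0],[0,0,0],0],[[-38,9,3],[0,0,0],0],[[-55,14,6],[0,0,0],0],[[-72,18,10],[0,0,0],0],[[-88,22,14],[0,0,0],0]]}}

```text
time_s: 15.73
ee_pos: [0.5661, 0.1746, 0.1268]
eef_rot: [3.138, -0.002, 1.327]
force: [3.6, -0.7, -1.8]
grip_width: 0.0004
```

```bash
python3 - <<'E'
from station import ctrl, eyes
from h import *
o=ctrl.get_obs();b=eyes.camera("side")
crop(b,130,80,330,300,3,"pics/b16.png")
print(o["ee_pos"],o["eef_rot"],o["force"],o["grip_width"])
E
```

```text
[0.56611336 0.17459086 0.12677132] [ 3.13764546e+00 -2.22119076e-03  1.32728932e+00] [ 3.58431886 -0.68674637 -1.83040689] 0.0004475417925280596
```

View pics/b16.png

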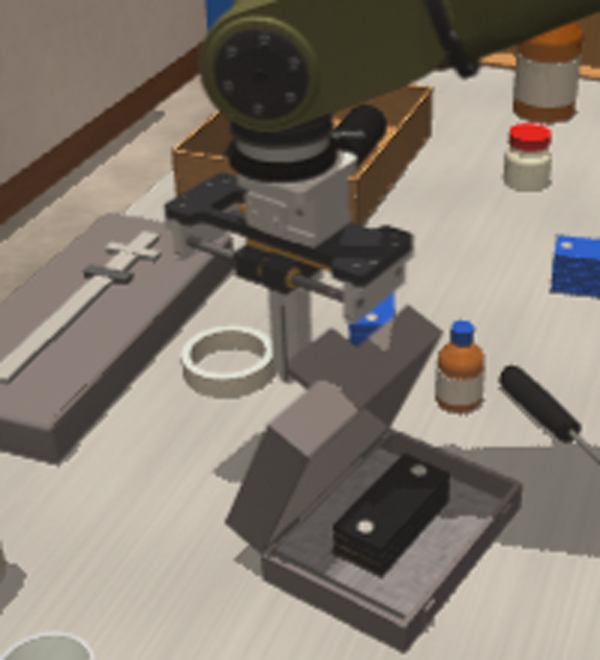

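Call:
{"api": "jog_arm", "payload": {"moves": [[[-15,4,2],[0,0,0],0],[[-30,7,3],[0,0,0],0],[[-44,11,3],[0,0,0],0],[[-58,14,3],[0,0,0],0],[[-68,17,0],[0,0,0],0]]}}

```text
time_s: 16.2
ee_pos: [0.4979, 0.1914, 0.1255]
eef_rot: [3.14, -0.001, 1.327]
force: [3.6, -1.7, -2.8]
grip_width: 0.0005
```

```bash
python3 - <<'E'
from station import ctrl, eyes
from h import *
o=ctrl.get_obs();b=eyes.camera("side")
crop(b,130,80,330,300,3,"pics/b17.png")
print(o["ee_pos"],o["eef_rot"],o["force"],o["grip_width"])
E
```

```text
[0.49793144 0.1913698  0.12554547] [ 3.13957610e+00 -1.42166575e-03  1.32743188e+00] [ 3.56103582 -1.72341453 -2.84478538] 0.0004783539318775837
```

View pics/b17.png

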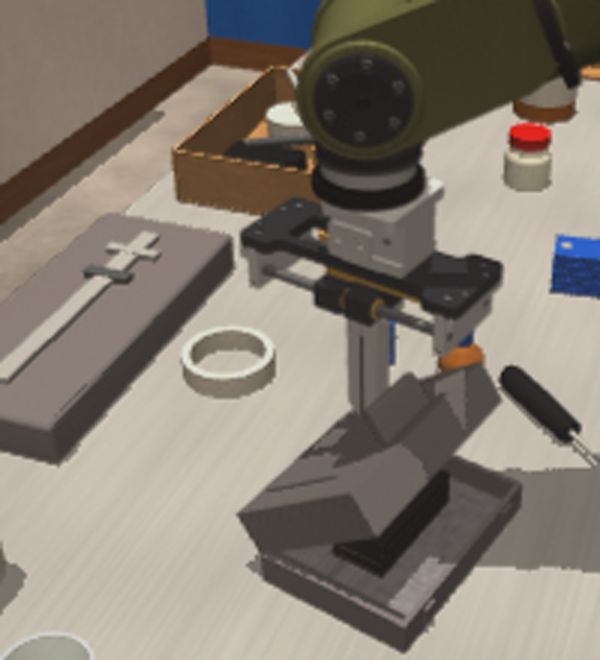

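Call:
{"api": "jog_arm", "payload": {"moves": [[[-8,2,-17],[0,0,0],0],[[-18,4.6,-27],[0,0,0],0],[[-28,7,-37],[0,0,0],0],[[-36,9,-47],[0,0,0],0],[[-43,10.6,-54],[0,0,0],0]]}}

```text
time_s: 16.67
ee_pos: [0.4552, 0.2019, 0.0702]
eef_rot: [3.141, -0.001, 1.327]
force: [2.2, 0.7, 1.5]
grip_width: 0.0006
```

Call:
{"api": "jog_arm", "payload": {"moves": [[[0,0,-2],[0,0,0],0],[[0,0,-4],[0,0,0],0],[[0,0,-6],[0,0,0],0]]}}

```text
time_s: 16.92
ee_pos: [0.4551, 0.2017, 0.0649]
eef_rot: [-3.141, -0.001, 1.327]
force: [-17.8, -2.1, 42.6]
grip_width: 0.0005
```

```bash
python3 - <<'E'
from station import ctrl, eyes
from h import *
o=ctrl.get_obs();b=eyes.camera("side")
crop(b,180,130,330,300,4,"pics/b18.png")
print(o["ee_pos"],o["eef_rot"],o["force"],o["grip_width"])
E
```

```text
[0.45513779 0.201717   0.06485596] [-3.14112443e+00 -9.24031335e-04  1.32686011e+00] [-17.76731826  -2.07787357  42.62656461] 0.0005049770101391944
```

View pics/b18.png

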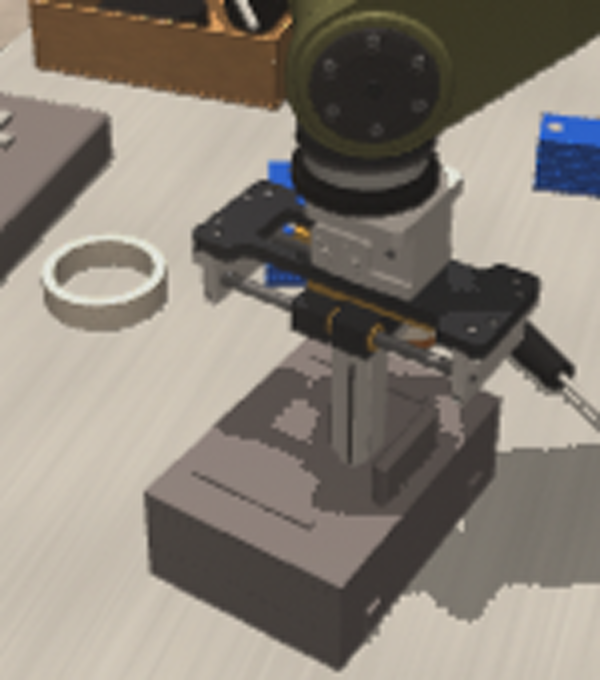

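Call:
{"api": "jog_arm", "payload": {"moves": [[[0,0,5],[0,0,0],0],[[2,0,30],[0,0,0],0],[[2,0,65],[0,0,0],0],[[0,-20,95],[0,0,0],0],[[0,-60,120],[0,0,0],0]]}}

```text
time_s: 17.38
ee_pos: [0.4551, 0.147, 0.1837]
eef_rot: [3.14, -0.002, 1.33]
force: [0.3, -0.1, 0.2]
grip_width: 0.0003
```

Call:
{"api": "jog_arm", "payload": {"moves": [[[-10,-40,0],[0,0,0],0],[[-20,-80,10],[0,0,0],0],[[-30,-120,20],[0,0,0],0],[[-30,-120,20],[0,0,0],0],[[-30,-120,20],[0,0,0],0]]}}

```text
time_s: 17.8
ee_pos: [0.4248, 0.0243, 0.2019]
eef_rot: [3.14, -0.0, 1.323]
force: [0.4, 0.9, -0.4]
grip_width: 0.0006
```

```bash
python3 - <<'E'
from station import ctrl, eyes
from h import *
import pickle
o=ctrl.get_obs();b=eyes.camera("side");a=eyes.camera("scene")
crop(b,205,205,315,295,6,"pics/b19.png");crop(a,260,150,350,220,8,"pics/a19.png");cv2.imwrite("pics/a19f.png",a["frame"][:,:,::-1])
pickle.dump((a,b),open("c19.pkl","wb"))
print(o["ee_pos"],o["force"],o["joint_vel"])
E
```

```text
[0.42484033 0.024295   0.20187824] [ 0.42321984  0.90439326 -0.41226463] [ 0.06665985  0.03191929 -0.00205866  0.00511956 -0.00877141  0.0315039 ]
```

View pics/b19.png

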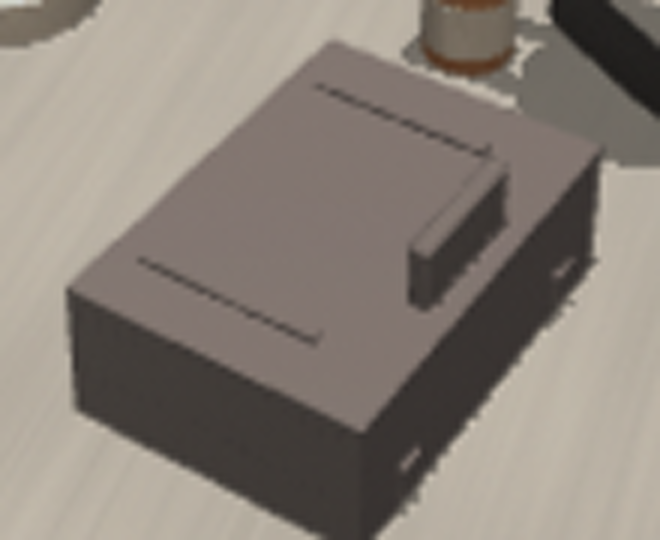

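View pics/a19.png

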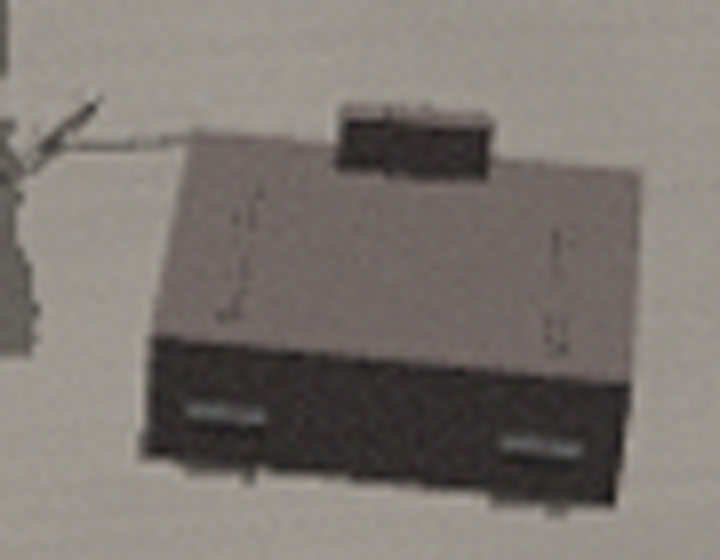

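View pics/a19f.png

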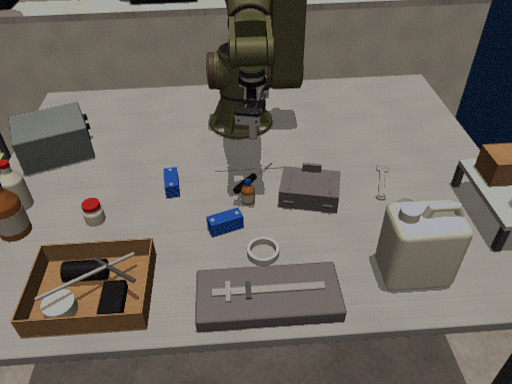

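```bash
python3 - <<'E'
from station import ctrl
from h import *
import pickle
a,b=pickle.load(open("c19.pkl","rb"))
A=lambda u,v:(260+(u+.5)/8-.5,150+(v+.5)/8-.5)
B=lambda u,v:(205+(u+.5)/6-.5,205+(v+.5)/6-.5)
for n,u,v in (("hinge-",(152,337),(335,40)),("hinge+",(629,382),(68,290)),("front-",(192,131),(602,152)),("front+",(640,173),(362,432))): print(n,tri(a,A(*u),b,B(*v)))
ctrl.hand_in()
E
```

```text
hinge- (array([0.51363491, 0.09370687, 0.06410306]), np.float64(0.002084542507011833))
hinge+ (array([0.55748736, 0.26885014, 0.06425484]), np.float64(0.001679292846784179))
front- (array([0.38842051, 0.1249271 , 0.0633433 ]), np.float64(0.0008204936703376925))
front+ (array([0.43293344, 0.29928595, 0.06401799]), np.float64(0.0004266737445983058))
the job is handed in; nothing more can be done
```

I opened the case, set the black pile in the foam pocket, shut the lid and handed the job in at about 18 s of the 72 s allowed. The hand-in gives no verdict, so success is judged only from my own checks.

- **Opening:** I lifted the lid by its tab, then pushed it with the closed fingers to its stop, where the force rose to about 17 N. The finger position there matched the 1.75 rad stop.
- **Placing:** I gripped the black pile across its 44 mm width and lowered it with a small tilt of about 0.03 rad to keep the gripper clear of the lid. It touched the floor while still held, with the tool tip at 31 mm, which puts the pile's bottom at about 6 mm.
- **After release:** The wrist camera showed the pile flat in the pocket. It was about 9 mm from the case centre in length and within about 3 mm in depth.
- **Closing:** I swung the lid over by its tab and pressed it down to about 43 N with the fingertips.

**Last checks:** The four corners of the lid's top lie at 63–64 mm, level within 1 mm and close to the expected 65 mm, and no gap is visible. The bottle, jar, tape, screwdriver and wrench look unmoved in the last overview. The beaker is mostly hidden there and I did not check it, but the arm did not go near it. The arm was clear of everything. No check failed or disagreed, and the camera views agreed to a few millimetres.

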